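# Charge the filling hopper and hold its shut-off open at the line

### The arm

A 6-joint arm with a two-finger parallel gripper is mounted at the origin on the work surface. World frame = base frame: x ahead of the robot, y to its left, z up, the work surface at z = 0. Lengths are in m, angles in rad, forces in N, time in s.
With the tool pointing down it reaches from about 0.35 to 0.725 m from the base axis. Payload 4.3 kg.
Tool frame: the origin (TCP) lies between the finger pads; the fingertips stand 14 mm ahead of it and the grasp point (between the pads) lies 5 mm behind it; z points along the fingers, y is the line along which they close (so a half turn about z gives the same grasp; the last joint's range is limited). The gripper opens to 85 mm and grips with 20 to 120 N. Pads are 22 mm wide; open, the fingers measure 114 mm over their backs; the gripper's body (76 mm by 85 mm) begins 54 mm behind the grasp point. The pads swing forward as they close: fully open they stand 13 mm farther back than shut.
Start: joints at [1.097, 0.377, 0.081, 1.274, 0, 1.46], TCP at [0.205, 0.537, 0.245] pointing down, gripper open.
Joint ranges: [-2.72, 2.72], [-0.84, 1.66], [-1.02, 1.22], [-1.77, 2.12], [-1.37, 1.28], [-3.14, 3.14]. Speed limits (rad/s): [2.57, 2.57, 3.14, 3.14, 3.14, 3.14].

### API

Orientations are given as a unit quaternion [w, x, y, z].
In Python, from workcell import r gives the robot as it stands.
- The arm moves only by the tool arm_command, never from a script. Its argument "motion" is a list that holds one entry, the list of rows, each a list of 5 numbers: the opening, from 0 (shut) to 1 (fully open), then the shift along the world's x, y, z in mm, then the turn about the world's z in degrees. A call has 1 to 5 rows; each row is the pose to reach, as a shift and turn from the pose commanded when the call began; what a row does not reach only later rows make up. A row lasts 1/8 s, in which the tool goes at most 62.5 mm and 10.7 degrees, less where a joint would pass 70% of its speed; a pose out of reach is approached as far as the arm can. A call with a gripper value outside its range is refused whole. The fingers move at their own pace and stop on an object; "squeeze" is the grip in N (left out, the last holds). Time passes only in rows, so rows that repeat a pose let the fingers close. It gives the time, the measured TCP pose, the force, the opening and the grip force at its end, in the units of the state.
- r.get_obs(): the state, without advancing time (a new reading comes with each control period).
- r.snapshot(name): name is "side" or "top" or "wrist"; returns a dict with "pixels" (400x640x3 uint8, red, green, blue), "fx", "fy", "cx", "cy" (pixels), "cam_to_world" (4x4, takes a point from camera to world coordinates). Camera axes: x right, y down, z forward; pixel columns grow to the right and rows downward; lengths in m; the calibration is good to about 2 mm. A picture is of the moment at which its call begins. There is no depth.
- r.close_job(): hands the job in; it is judged then, once.
The state is a dict: "time_s": time; "q": joint angles; "joint_vel": joint speeds; "joint_torque": joint torques, N m; "ee_pos": TCP position; "tool_rot": TCP orientation; "wrist_force": force on the tool from outside, world axes, zero at the start; "wrist_torque": the same for the moment, N m; "opening": opening from 0.0 (shut) to 1.0 (fully open); "grasp_force": force on a finger pad.
Only numpy, scipy, OpenCV 4.12 (cv2) and the standard library are available. Lean on these libraries where they do the work, as an engineer would, in place of code of your own. Each camera call takes 0.05 s, during which the arm holds its last target. There are 200 camera calls.

### The job

Tip all five rubber feet from the scoop into the clear filling hopper while its shut-off is closed, and set the empty scoop back down flat on the desk. Then pull the hopper's spring-return shut-off slide out to its scribed line (65 mm of travel) so that all the feet drop into the carton below, and keep holding it at the line: the job finishes with the slide still in your grip. Leave the other things on the desk where they are.

Things in the scene. Friction and masses are not known exactly. Their poses are not given: they have to be found in the camera images.
- hopper: clear plastic filling hopper on an aluminium stand, fixed to the desk; origin on the desk under the centre of its throat, x to its back, front and pull tab at -x, z up. Base plate 165 x 156 x 8 mm (x -70 to +95 mm). Front wall upright; back and sides slope in below 135 mm to a throat 62 x 66 mm that the slide closes, 76 mm up. Slide guides reach to x -45 mm, up to 90 mm high
- hopper_mouth (a point): centre of the hopper's open mouth, 22 mm behind the hopper's origin, at rim height, 185 mm above the desk; inside the mouth is 106 mm (x) by 120 mm (y), walls 3 mm; axes as the hopper's
- slide (a joint): travel (m) of the steel shut-off slide out of the hopper's front, along the hopper's -x: 0 closed, 0.065 when the scribed line comes out level with the front edge of the guides (throat fully open), end stop at 0.085. A spring pulls it shut: about 5 N closed, 9 N at the line. Let go, it closes
- slide_tab (a point): grip point on the slide's upright steel pull tab: plate 5 mm thick along the travel (9 mm at its rolled top edge), 44 mm wide across it, top 119.5 mm above the desk, this point 100 mm, slide plate's upper face 76 mm. Closed, it lies 116 mm in front of the hopper's origin, 79 mm clear of the hopper's front wall, 68 mm of the guides. Moves with the slide; axes as the hopper's
- carton: open cardboard carton 104 x 104 x 44 mm, walls 3 mm, standing loose on the hopper's base plate under the spout; origin at the centre of its underside, 8 mm above the desk
- scoop: aluminium scoop, about 140 g: flat-floored tray 100 x 76 mm, open at its front (+x); back wall 42 mm tall, side walls sloping down from 42 mm at the back to 13 mm at the lip, floor 3 mm thick; tube handle at the back. Origin at the centre of the tray's underside, x towards the open lip, z up
- scoop_grip (a point): middle of the grip on the scoop's handle: an 18 mm tube along the scoop's x, from 50 to 138 mm behind the scoop's origin, its axis 36 mm above the underside; this point is 95 mm behind the origin, on that axis; axes as the scoop's
- scoop_lip (a point): middle of the scoop's open lip, on the upper face of its floor: 50 mm ahead of the scoop's origin
- foot1: black rubber screw-on foot, a blunt cone 22 mm across its base and 19 mm across its top, 16 mm tall, 11 g; origin at the centre of its base, z towards its narrow top; starts lying base down in the scoop
- foot2: black rubber screw-on foot, a blunt cone 22 mm across its base and 19 mm across its top, 16 mm tall, 11 g; origin at the centre of its base, z towards its narrow top; starts lying base down in the scoop
- foot3: black rubber screw-on foot, a blunt cone 22 mm across its base and 19 mm across its top, 16 mm tall, 11 g; origin at the centre of its base, z towards its narrow top; starts lying base down in the scoop
- foot4: black rubber screw-on foot, a blunt cone 22 mm across its base and 19 mm across its top, 16 mm tall, 11 g; origin at the centre of its base, z towards its narrow top; starts lying base down in the scoop
- foot5: black rubber screw-on foot, a blunt cone 22 mm across its base and 19 mm across its top, 16 mm tall, 11 g; origin at the centre of its base, z towards its narrow top; starts lying base down in the scoop
- mug: bystander: olive ceramic tea mug, 82 mm across, 92 mm tall; origin at the centre of its underside
- pencil_holder: bystander: steel mesh pencil holder with pens, 88 mm across, 165 mm tall with the pens; origin at the centre of its underside
- tape_gun: bystander: black plastic tape gun, housing closed, lying on its side, about 180 x 190 mm, 58 mm tall; origin under the centre of its round housing
- photo_stand: bystander: aluminium photo stand with a plain frame, 132 mm wide, 180 mm tall; origin on the desk near its front
- stapler: bystander: stapler 125 x 32 mm, about 60 mm tall; origin at the centre of its underside
- note_block: bystander: block of note paper 90 x 90 x 35 mm; origin at the centre of its underside

How it is judged:
On the way:
1. all five feet are in the hopper, on the closed shut-off slide (x of foot1 in the frame of hopper between -0.035 and 0.08 m and y of foot1 in the frame of hopper between -0.064 and 0.064 m and z of foot1 in the frame of hopper between 0.068 and 0.14 m and x of foot2 in the frame of hopper between -0.035 and 0.08 m and y of foot2 in the frame of hopper between -0.064 and 0.064 m and z of foot2 in the frame of hopper between 0.068 and 0.14 m and x of foot3 in the frame of hopper between -0.035 and 0.08 m and y of foot3 in the frame of hopper between -0.064 and 0.064 m and z of foot3 in the frame of hopper between 0.068 and 0.14 m and x of foot4 in the frame of hopper between -0.035 and 0.08 m and y of foot4 in the frame of hopper between -0.064 and 0.064 m and z of foot4 in the frame of hopper between 0.068 and 0.14 m and x of foot5 in the frame of hopper between -0.035 and 0.08 m and y of foot5 in the frame of hopper between -0.064 and 0.064 m and z of foot5 in the frame of hopper between 0.068 and 0.14 m and value of joint slide below 0.008 m), for 0.2 s.
At the end, for the whole second after the job is handed in: The fingers hold the slide (over 2 N) at its line, travel 59 to 71 mm; all five feet lie in the carton; the scoop stands flat on the desk (within 6 mm and 0.1 rad), let go, at rest and clear of the slide (x of foot1 in the frame of carton between -0.054 and 0.054 m and y of foot1 in the frame of carton between -0.054 and 0.054 m and z of foot1 in the frame of carton between -0.003 and 0.046 m and x of foot2 in the frame of carton between -0.054 and 0.054 m and y of foot2 in the frame of carton between -0.054 and 0.054 m and z of foot2 in the frame of carton between -0.003 and 0.046 m and x of foot3 in the frame of carton between -0.054 and 0.054 m and y of foot3 in the frame of carton between -0.054 and 0.054 m and z of foot3 in the frame of carton between -0.003 and 0.046 m and x of foot4 in the frame of carton between -0.054 and 0.054 m and y of foot4 in the frame of carton between -0.054 and 0.054 m and z of foot4 in the frame of carton between -0.003 and 0.046 m and x of foot5 in the frame of carton between -0.054 and 0.054 m and y of foot5 in the frame of carton between -0.054 and 0.054 m and z of foot5 in the frame of carton between -0.003 and 0.046 m and value of joint slide between 0.059 and 0.071 m and contact force between the fingers and slide above 2 N and contact force between scoop and slide below 0.3 N and height (world z) of scoop between -0.004 and 0.006 m and angle between scoop's own z axis and vertical below 0.1 rad and contact force between the fingers and scoop below 0.1 N and linear speed of scoop below 0.02 m/s); the arm keeps its last pose, push and grip.
It fails at once if another thing on the desk is shoved or knocked over (moved over 30 mm) (distance of any of mug, pencil_holder, tape_gun, photo_stand, stapler, note_block from where it was at the start of the episode above 0.03 m).
It also fails if it takes over 72 s, if anything falls off the work surface, if the arm or the gripper's body presses on something with over 40 N, if the wrist force passes 120 N, or if a joint passes its speed limit or range.

## Working session

There is one attempt and no reset: what is moved stays moved. The work goes in short steps, Python scripts to look and compute and a tool call to move; the robot and the scene stay as the last step left them, time stands still between calls to the robot, and variables do not carry over. Pictures are saved under pics/ and viewed, at most 10 in all, crops included, and the job is handed in when it is done.

Besides the shell and the picture viewer there is one more tool, called after "Call:" in YAML: its name, and indented under it one key for each argument. arm_command: Moves the arm, as the interface text tells. Its arguments: {"type":"object","properties":{"motion":{"type":"array"},"squeeze":{"type":"number"}},"required":["motion"]}

```bash
mkdir -p pics
cat > h.py <<'E'
from workcell import r
import numpy as np, cv2
def snap(n,f=None):
    s=r.snapshot(n)
    if f: cv2.imwrite(f'pics/{f}.png',s['pixels'][:,:,::-1])
    return s
def ray(s,u,v):
    T=np.array(s['cam_to_world']); d=T[:3,:3]@[(u-s['cx'])/s['fx'],(v-s['cy'])/s['fy'],1]
    return T[:3,3],d
def onz(s,u,v,z):
    o,d=ray(s,u,v); return o+d*(z-o[2])/d[2]
def tri(a,b):
    (o1,d1),(o2,d2)=ray(*a),ray(*b)
    t=np.linalg.lstsq(np.c_[d1,-d2],o2-o1,rcond=None)[0]
    p,q=o1+d1*t[0],o2+d2*t[1]; return (p+q)/2,np.linalg.norm(p-q)
def proj(s,p):
    T=np.array(s['cam_to_world']); c=T[:3,:3].T@(np.array(p)-T[:3,3])
    return c[0]/c[2]*s['fx']+s['cx'],c[1]/c[2]*s['fy']+s['cy']
E
python3 - <<'E'
from h import *
for n in('top','side'):
    s=snap(n,n+'0'); print(n,s['fx'],np.round(s['cam_to_world'],3).tolist())
print(r.get_obs())
E
```

```text
top 410.6172129465339 [[-0.006, -0.999, 0.041, 0.51], [-1.0, 0.006, 0.003, 0.001], [-0.004, -0.041, -0.999, 1.165], [0.0, 0.0, 0.0, 1.0]]
side 367.5423723594644 [[0.711, -0.347, 0.612, 0.024], [-0.703, -0.346, 0.621, -0.581], [-0.004, -0.872, -0.49, 0.577], [0.0, 0.0, 0.0, 1.0]]
{'time_s': 0.1, 'q': array([1.09670940e+00, 3.78002040e-01, 7.97410071e-02, 1.27440936e+00,
       1.79219384e-05, 1.46051134e+00]), 'joint_vel': array([ 2.44811170e-04, -9.22874793e-04,  3.75883895e-03, -4.67462070e-04,
       -5.59604876e-04, -6.01804089e-05]), 'joint_torque': array([ 8.56436782e-04, -4.64694643e+01,  2.70581639e+01,  1.20685183e-02,
       -1.51580443e-04,  1.78910220e-06]), 'ee_pos': array([0.20431885, 0.53685811, 0.24444026]), 'tool_rot': array([-2.78489965e-04,  1.80899435e-01,  9.83501152e-01, -8.94737053e-04]), 'wrist_force': array([ 0.19196416,  0.06554647, -0.70046964]), 'wrist_torque': array([0.0199308 , 0.01423446, 0.03056188]), 'grasp_force': 0.0, 'opening': 0.9978097196158057}
```

View pics/top0.png

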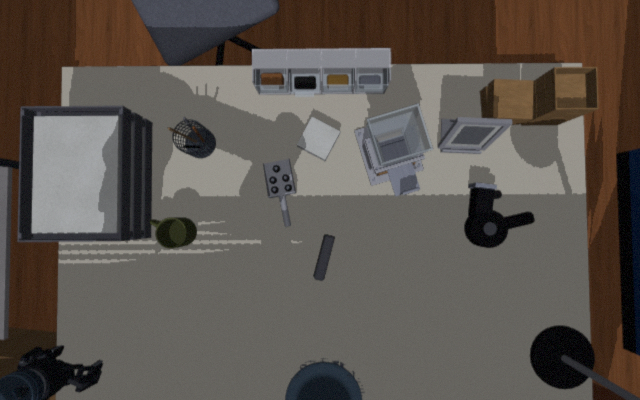

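View pics/side0.png

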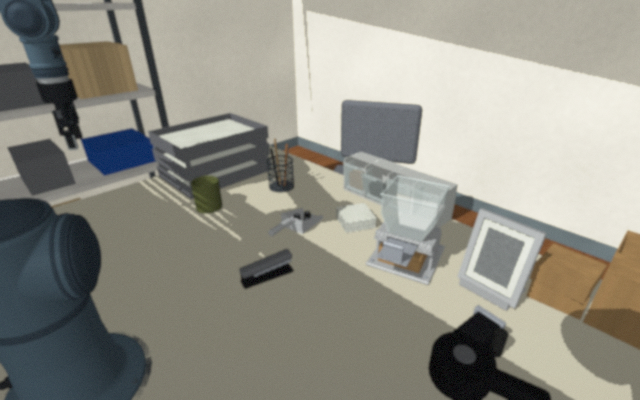

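Run:
```python
import cv2
a=cv2.imread('pics/top0.png')[95:235,255:445]
cv2.imwrite('pics/topc.png',cv2.resize(a,None,fx=4.2,fy=4.2,interpolation=cv2.INTER_CUBIC))
b=cv2.imread('pics/side0.png')[160:290,260:460]
cv2.imwrite('pics/sidec.png',cv2.resize(b,None,fx=4,fy=4,interpolation=cv2.INTER_CUBIC))
```

```text
(no output)
```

View pics/topc.png

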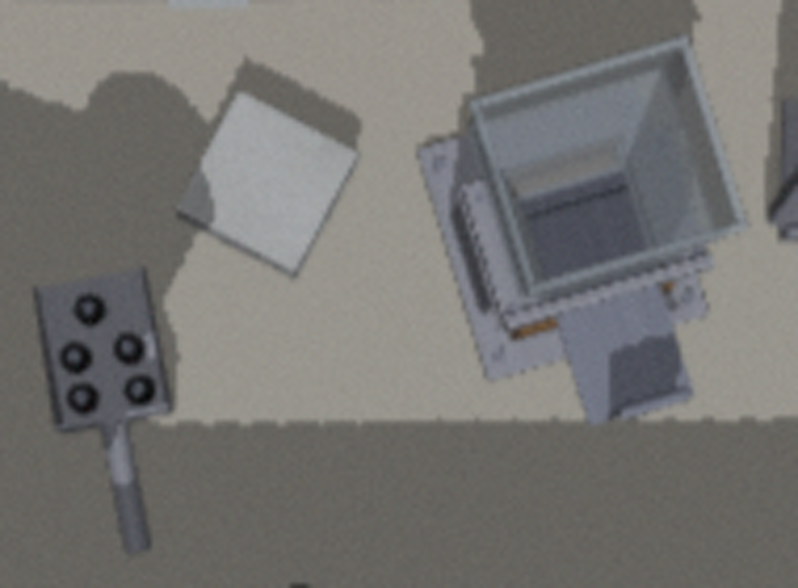

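View pics/sidec.png

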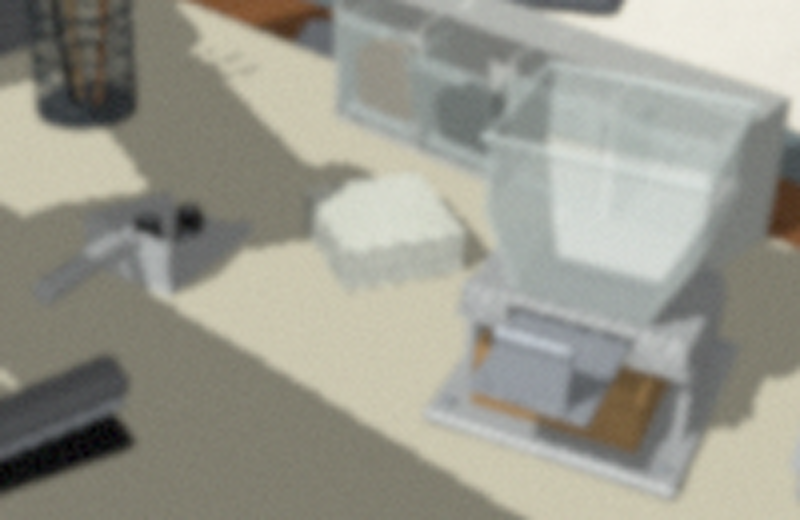

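The crops show: hopper rim corners (crop px) about (471,103), (690,40), (744,225), (530,297), tab top edge (600,416)-(692,391); scoop lip corners (36,289), (145,270), handle end (137,551), with all five feet near its middle and back.

Run:
```python
from h import *
s=r.snapshot('top'); t=r.snapshot('side')
P=lambda x,y,z: onz(s,254.6+x/4.2,94.6+y/4.2,z)
c=[P(*p,.185) for p in((471,103),(690,40),(744,225),(530,297))]
m=np.mean(c,0); print('mouth',np.round(c,3).tolist(),m.round(3))
for a,b in((0,1),(3,2),(3,0),(2,1)):
    d=c[b]-c[a]; print(np.degrees(np.arctan2(d[1],d[0])).round(1),np.linalg.norm(d).round(3))
ta,tb=P(600,416,.1195),P(692,391,.1195);d=ta-tb;print('tab',(ta+tb)/2,np.linalg.norm(d),np.degrees(np.arctan2(-d[0],d[1])))
l,q=P(36,289,.013),P(145,270,.013); lip=(l+q)/2; e=P(137,551,.036)
b1,b2=P(58,430,.042),P(172,408,.042); ne=P(117,425,.042)
d=lip-e; print('scoop lip',lip,np.linalg.norm(l-q),'end',e,'len',np.linalg.norm(d[:2]),'yaw',np.degrees(np.arctan2(d[1],d[0])),'back',(b1+b2)/2)
d=l-q;print('lip edge yaw',np.degrees(np.arctan2(-d[0],d[1])))
d=b1-b2;print('back edge yaw',np.degrees(np.arctan2(-d[0],d[1])))
for n,p in(('mug',(178,232,0.09)),('stapler a',(328,236,.05)),('st b',(319,278,.04)),('note',0)):
    if p: print(n,onz(s,*p).round(3))
print('note',[P(*p,.035).round(3).tolist() for p in((243,92),(358,153),(295,275),(180,212))])
for p in([*m[:2],.185],[*(e+(lip-e)*43/188)[:2],.036]): print('side px',proj(t,p), ((proj(t,p)[0]-260)*4,(proj(t,p)[1]-160)*4))
```

```text
mouth [[0.746, -0.108, 0.185], [0.781, -0.234, 0.185], [0.674, -0.263, 0.185], [0.634, -0.14, 0.185]] [ 0.709 -0.186  0.185]
-74.2 0.131
-71.7 0.129
16.2 0.117
15.2 0.111
tab [ 0.57665577 -0.21931688  0.1195    ] 0.05796366811023667 14.835736084448325
scoop lip [0.6693228 0.1298049 0.013    ] 0.07429352748506518 end [0.48752545 0.09714167 0.036     ] len 0.18470832065028953 yaw 10.18556616488303 back [0.57372886 0.11073539 0.042     ]
lip edge yaw 9.551740323785918
back edge yaw 10.573470310838697
mug [0.474 0.378 0.09 ]
stapler a [ 0.46  -0.014  0.05 ]
st b [0.345 0.011 0.04 ]
note [[0.79, 0.026, 0.035], [0.749, -0.05, 0.035], [0.668, -0.007, 0.035], [0.711, 0.068, 0.035]]
side px (np.float64(414.6195534754688), np.float64(190.20099058050033)) (np.float64(618.4782139018753), np.float64(120.80396232200133))
side px (np.float64(279.7258217615808), np.float64(225.7783180293824)) (np.float64(78.90328704632316), np.float64(263.1132721175296))
```

Call:
arm_command:
  motion:
    - [[1, 36, -48, 0, 8], [1, 72, -96, 0, 16], [1, 108, -144, 0, 24], [1, 144, -192, 0, 31], [1, 180, -240, 0, 31]]
  squeeze: 60

```text
time_s: 0.82
ee_pos: [0.3854, 0.2957, 0.2453]
tool_rot: [0.0, -0.089, 0.996, 0.0]
wrist_force: [0.4, 0.4, -0.5]
opening: 1.001
grasp_force: 0.0
```

Call:
arm_command:
  motion:
    - [[1, 36, -48, -10, 0], [1, 72, -96, -40, 0], [1, 108, -144, -60, 0], [1, 143, -192, -100, 0], [1, 143, -192, -100, 0]]

```text
time_s: 1.45
ee_pos: [0.5275, 0.1027, 0.1428]
tool_rot: [-0.002, -0.086, 0.996, -0.0]
wrist_force: [-0.6, 0.2, 0.0]
opening: 0.999
grasp_force: 0.0
```

Call:
arm_command:
  motion:
    - [[1, 0, 2, -55, 0], [1, 0, 2, -100, 0], [1, 0, 2, -114, 0], [0.4, 0, 2, -114, 0], [0.1, 0, 2, -114, 0]]

```text
time_s: 2.08
ee_pos: [0.5293, 0.1079, 0.0333]
tool_rot: [0.002, -0.089, 0.996, 0.0]
wrist_force: [0.9, 0.1, 0.6]
opening: 0.603
grasp_force: 0.0
```

Call:
arm_command:
  motion:
    - [[0.0, 0, 0, 0, 0], [0.0, 0, 0, 0, 0], [0, 0, 0, 0, 0], [0, 0, 0, 0, 0]]

```text
time_s: 2.58
ee_pos: [0.5284, 0.1073, 0.0322]
tool_rot: [0.001, -0.088, 0.996, -0.0]
wrist_force: [-1.8, -1.4, 6.1]
opening: 0.191
grasp_force: 58.2
```

Run:
```python
from h import *
s=snap('wrist'); t=snap('side'); u=snap('top')
b=cv2.resize(t['pixels'][150:280,220:420],None,fx=3,fy=3,interpolation=2)
c=cv2.resize(s['pixels'],(600,375))
cv2.imwrite('pics/g1.png',np.vstack([b,c[:210]])[:,:,::-1])
```

```text
(no output)
```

View pics/g1.png

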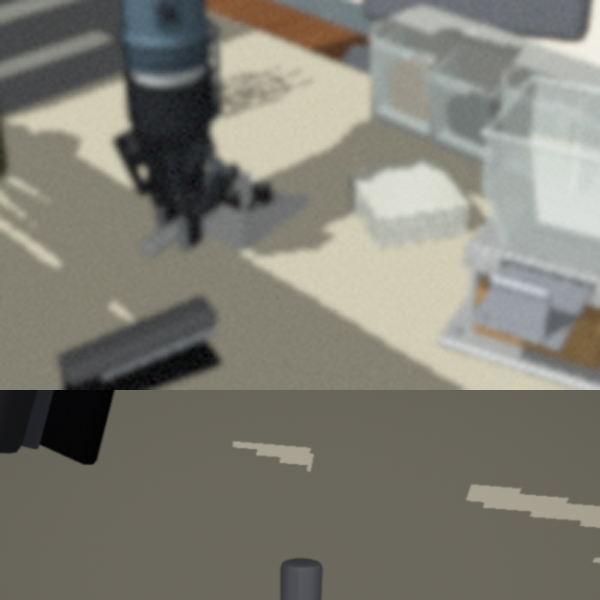

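Call:
arm_command:
  motion:
    - [[0, 0, 0, 10, 0], [0, 0, 0, 25, 0], [0, 0, 0, 40, 0], [0, 0, 0, 40, 0]]

```text
time_s: 3.22
ee_pos: [0.5291, 0.1076, 0.0732]
tool_rot: [0.002, -0.089, 0.996, 0.0]
wrist_force: [0.6, 0.3, -1.5]
opening: 0.189
grasp_force: 58.4
```

Run:
```python
from h import *
s=snap('wrist','w1'); t=snap('side')
b=cv2.resize(t['pixels'][140:270,220:420],None,fx=3,fy=3,interpolation=2)
c=cv2.resize(s['pixels'],(600,375))
cv2.imwrite('pics/g2.png',np.vstack([b,c[:210]])[:,:,::-1])
print(r.get_obs()['wrist_force'],r.get_obs()['wrist_torque'],s['fx'],np.round(s['cam_to_world'],3).tolist())
```

```text
[-0.83250391 -0.03700095 -1.53668873] [-0.01424189  0.14713502 -0.0163866 ] 325.90003904550684 [[-0.176, 0.938, 0.298, 0.454], [0.984, 0.168, 0.053, 0.095], [0.0, 0.303, -0.953, 0.202], [0.0, 0.0, 0.0, 1.0]]
```

View pics/g2.png

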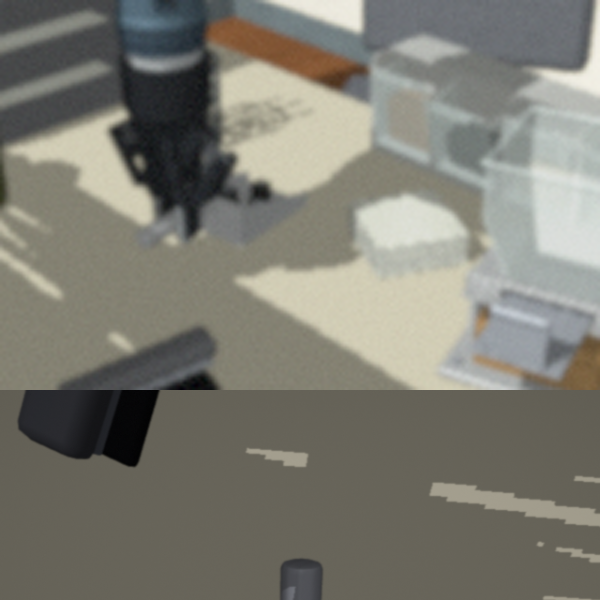

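Call:
arm_command:
  motion:
    - [[0, 0, 0, 30, 0], [0, 0, -10, 80, 1], [0, 10, -30, 130, 2], [0, 20, -60, 180, 3], [0, 30, -90, 215, 5]]

```text
time_s: 3.95
ee_pos: [0.5581, 0.0167, 0.2883]
tool_rot: [0.001, -0.133, 0.991, -0.0]
wrist_force: [0.8, 0.0, -2.8]
opening: 0.184
grasp_force: 58.4
```

Call:
arm_command:
  motion:
    - [[0, 16, -40, 10, 0], [0, 32, -90, 10, 0], [0, 50, -140, 10, 0], [0, 68, -190, 10, 0], [0, 80, -213, 10, 0]]

```text
time_s: 4.58
ee_pos: [0.6376, -0.1986, 0.2946]
tool_rot: [-0.001, -0.13, 0.991, 0.0]
wrist_force: [0.0, 0.0, -1.4]
opening: 0.189
grasp_force: 58.6
```

Call:
arm_command:
  motion:
    - [[0, 6, -9, 0, 0], [0, 6, -9, 0, 0], [0, 6, -9, 0, 0]]

```text
time_s: 4.95
ee_pos: [0.6433, -0.204, 0.2958]
tool_rot: [-0.0, -0.132, 0.991, 0.0]
wrist_force: [0.3, 0.7, -2.0]
opening: 0.188
grasp_force: 58.5
```

```bash
cat > tail.py <<'E'
from h import *
def tail():
    s=r.snapshot('wrist'); cv2.imwrite('pics/w.png',s['pixels'][:,:,::-1])
    return s
E
python3 - <<'E'
from h import *
s=snap('wrist','w2'); t=snap('side'); u=snap('top')
b=cv2.resize(t['pixels'][100:260,300:500],None,fx=2,fy=2,interpolation=2)
d=cv2.resize(u['pixels'][60:220,320:520],None,fx=2,fy=2,interpolation=2)
c=cv2.resize(s['pixels'],(400,250))
cv2.imwrite('pics/g3.png',np.vstack([np.hstack([b,d]),np.hstack([c,c])])[:,:,::-1])
print(r.get_obs()['wrist_force'],r.get_obs()['wrist_torque'])
E
```

```text
[ 0.52728648  0.76871476 -1.72466899] [-0.03300863  0.14379088 -0.04493388]
```

View pics/g3.png

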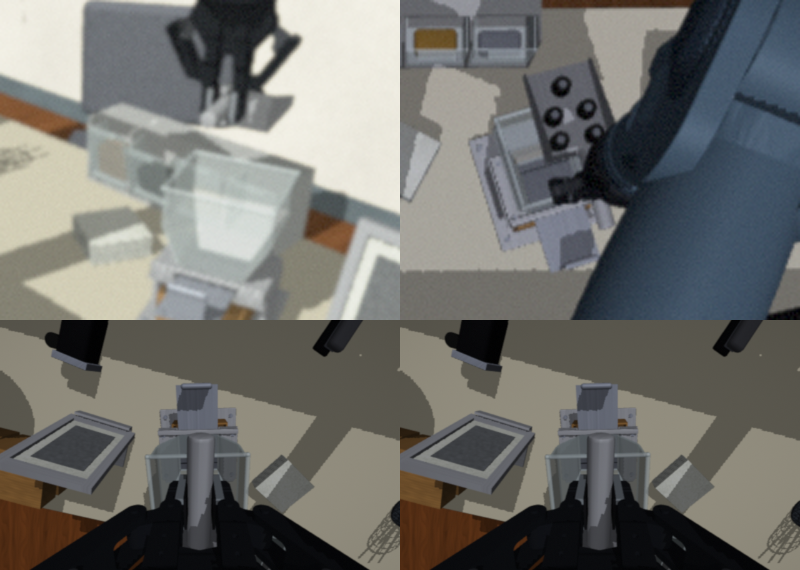

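The scoop is level and centred over the mouth (mouth x 147–247, handle at 203 in the wrist view) with five feet aboard. Now I'll loosen the grip in steps.

Call:
arm_command:
  motion:
    - [[0, 0, 0, 0, 0], [0, 0, 0, 0, 0]]
  squeeze: 20

```text
time_s: 5.35
ee_pos: [0.6436, -0.2043, 0.2966]
tool_rot: [0.0, -0.132, 0.991, -0.0]
wrist_force: [-0.2, -0.0, -2.3]
opening: 0.189
grasp_force: 58.5
```

```bash
cat > tail.py <<'E'
from h import *
def hopper(o): return None
import sys
u=snap('top'); s=snap('wrist',sys.argv[1]); t=snap('side',sys.argv[1]+'s'); cv2.imwrite('pics/%st.png'%sys.argv[1],u['pixels'][:,:,::-1])
o=r.get_obs(); print(o['wrist_force'].round(2),o['wrist_torque'].round(3),o['opening'],o['grasp_force'])
# tail row: first strong edge in the handle column; dark feet in the top view near the mouth
g=cv2.cvtColor(s['pixels'],7).astype(int)[:,315:335].mean(1); a=cv2.imread('pics/w2.png',0).astype(int)[:,315:335].mean(1)
print('change rows',np.where(abs(g-a)>12)[0][[0,-1]] if (abs(g-a)>12).any() else None)
E
python3 tail.py a
```

```text
[-0.54  0.58 -1.44] [-0.028  0.213  0.006] 0.18715499731506793 58.464115262031555
change rows None
```

Call:
arm_command:
  motion:
    - [[0.05, 0, 0, 0, 0], [0.05, 0, 0, 0, 0]]
  squeeze: 20

```text
time_s: 5.75
ee_pos: [0.6436, -0.2046, 0.2963]
tool_rot: [-0.0, -0.132, 0.991, 0.0]
wrist_force: [-0.1, -1.0, -2.0]
opening: 0.188
grasp_force: 58.4
```

Call:
arm_command:
  motion:
    - [[0.16, 0, 0, 0, 0], [0.16, 0, 0, 0, 0]]
  squeeze: 20

```text
time_s: 6.0
ee_pos: [0.6436, -0.2046, 0.2963]
tool_rot: [-0.0, -0.132, 0.991, 0.0]
wrist_force: [-0.6, 0.1, -1.7]
opening: 0.185
grasp_force: 58.5
```

Call:
arm_command:
  motion:
    - [[0, -12, -3, -20, 0], [0, -12, -3, -50, 0], [0, -12, -3, -72, 0], [0, -12, -3, -80, 0]]

```text
time_s: 6.5
ee_pos: [0.6307, -0.2074, 0.2151]
tool_rot: [-0.001, -0.132, 0.991, 0.001]
wrist_force: [-2.0, 0.1, 1.4]
opening: 0.185
grasp_force: 58.8
```

Call:
arm_command:
  motion:
    - [[0, 0, 0, -5, 0], [0, 0, 0, -8, 0]]

```text
time_s: 6.75
ee_pos: [0.6326, -0.2084, 0.2101]
tool_rot: [0.001, -0.132, 0.991, -0.001]
wrist_force: [-1.9, -0.5, 3.0]
opening: 0.19
grasp_force: 58.5
```

Call:
arm_command:
  motion:
    - [[0, 0, 0, -5, 0], [0, 0, 0, -10, 0]]

```text
time_s: 7.0
ee_pos: [0.6318, -0.2081, 0.1987]
tool_rot: [0.0, -0.132, 0.991, -0.001]
wrist_force: [-3.5, -1.9, 3.1]
opening: 0.189
grasp_force: 58.9
```

Call:
arm_command:
  motion:
    - [[0, 0, 0, -6, 0], [0, 0, 0, -9, 0]]

```text
time_s: 7.25
ee_pos: [0.6312, -0.2077, 0.1886]
tool_rot: [-0.001, -0.132, 0.991, 0.0]
wrist_force: [-3.6, -1.9, 2.7]
opening: 0.185
grasp_force: 59.4
```

Call:
arm_command:
  motion:
    - [[0, 0, 0, -4, 0], [0, 0, 0, -5, 0], [0.3, 0, 0, -5, 0], [0.4, 0, 0, -5, 0]]

```text
time_s: 7.75
ee_pos: [0.6318, -0.207, 0.1837]
tool_rot: [-0.0, -0.132, 0.991, 0.001]
wrist_force: [0.4, -0.2, 0.3]
opening: 0.399
grasp_force: 0.0
```

Run:
```python
from h import *
s=snap('wrist'); t=snap('side'); u=snap('top')
b=cv2.resize(t['pixels'][130:260,320:480],(400,320),interpolation=2)
d=cv2.resize(u['pixels'][60:220,320:520],None,fx=2,fy=2,interpolation=2)
c=cv2.resize(s['pixels'],(400,250))
cv2.imwrite('pics/g4.png',np.vstack([np.hstack([b,d]),np.hstack([c,c*0])])[:,:,::-1])
o=r.get_obs();print(o['wrist_force'],o['ee_pos'],o['opening'])
```

```text
[-0.41255855 -0.81546961  0.3551911 ] [ 0.63169704 -0.20722343  0.18396683] 0.4021776619607693
```

View pics/g4.png

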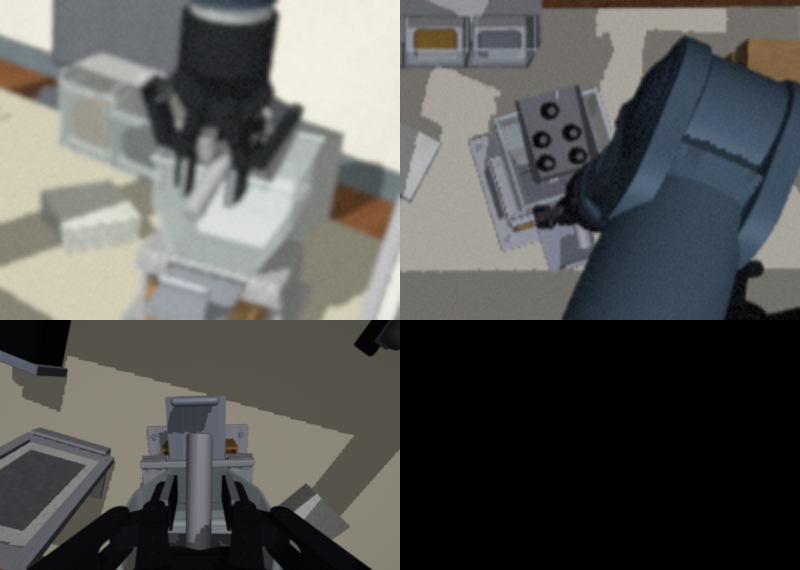

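Call:
arm_command:
  motion:
    - [[0.4, -9, -2, -2, 0], [0.4, -18, -5, -4, 0], [0, -18, -5, -4, 0], [0, -18, -5, -4, 0], [0, -18, -5, -4, 0]]
  squeeze: 20

```text
time_s: 8.52
ee_pos: [0.6133, -0.2127, 0.1803]
tool_rot: [-0.0, -0.132, 0.991, -0.0]
wrist_force: [-3.2, -1.6, 0.4]
opening: 0.202
grasp_force: 20.4
```

```bash
python3 tail.py b
```

```text
[-3.02 -0.77  0.77] [-0.108  0.459 -0.066] 0.20407395769817252 20.361718833446503
change rows [101 313]
```

Call:
arm_command:
  motion:
    - [[0, 0, 0, 15, 0], [0, 0, 0, 32, 0], [0, -10, -3, 42, 0], [0, -22, -6, 44, 0], [0, -34, -9, 46, 0]]

```text
time_s: 9.3
ee_pos: [0.5784, -0.2217, 0.2261]
tool_rot: [-0.0, -0.132, 0.991, 0.0]
wrist_force: [0.7, 0.5, -1.7]
opening: 0.198
grasp_force: 19.6
```

```bash
python3 tail.py c; python3 -c "
import cv2,numpy as np
t=cv2.imread('pics/cs.png')[110:260,320:480];u=cv2.imread('pics/ct.png')[80:220,340:500];w=cv2.imread('pics/c.png')
cv2.imwrite('pics/g5.png',np.vstack([np.hstack([cv2.resize(t,(400,350)),cv2.resize(u,(400,350))]),np.hstack([cv2.resize(w,(400,250)),np.zeros((250,400,3),np.uint8)])]))"
```

```text
[ 0.3  -0.42 -1.67] [-0.055  0.179 -0.026] 0.19950425362172716 19.628058671951294
change rows [102 244]
```

View pics/g5.png

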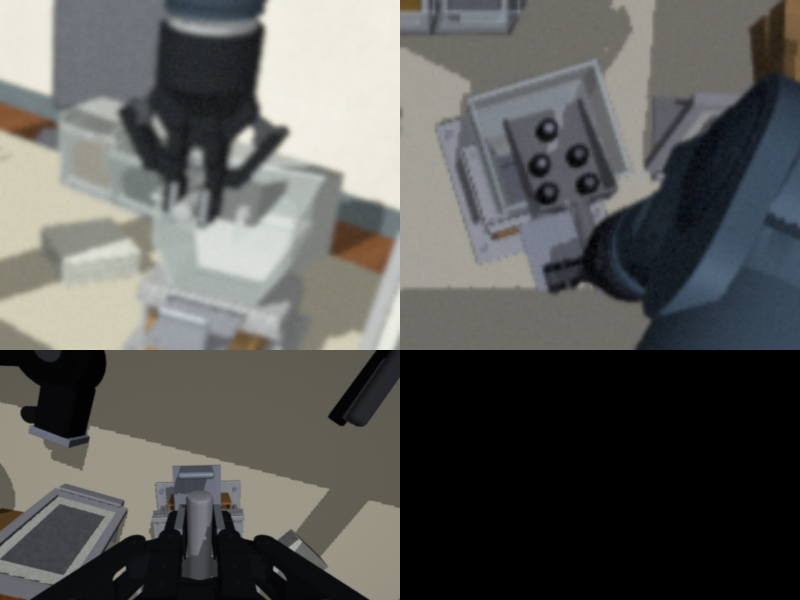

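The scoop hangs just inside the mouth with all five feet aboard; the wrist view shows the handle end at about (320,227) px.

```bash
cat > tilt.py <<'E'
from h import *
# tilt from the handle-end's far edge seen by the wrist camera; d = tail length behind the grasp point
def pred(s,o,d,th):
    Y=np.radians(15.5); f=np.array([np.cos(Y),np.sin(Y),0]); g=o['ee_pos']+[0,0,.005]
    ax=-f*np.cos(th)+np.array([0,0,np.sin(th)]); up=np.array([0,0,np.cos(th)])+f*np.sin(th)
    return [np.round(proj(s,g+ax*d+up*k),0) for k in(.009,-.009)]
if __name__=='__main__':
    s=r.snapshot('wrist'); o=r.get_obs()
    for th in(-30,-13,0,15,30,45,60): print(th,[p.tolist() for p in pred(s,o,.025,np.radians(th))])
    g=cv2.cvtColor(s['pixels'],7).astype(int)[:,312:330].mean(1)
    d=g[4:]-g[:-4]; k=np.argsort(-abs(d))[:12]+2; print(sorted(k.tolist()))
    print(o['wrist_force'].round(1),o['wrist_torque'].round(2),o['ee_pos'].round(3))
E
python3 tilt.py
```

```text
-30 [[316.0, 224.0], [317.0, 229.0]]
-13 [[316.0, 230.0], [316.0, 224.0]]
0 [[316.0, 239.0], [316.0, 222.0]]
15 [[316.0, 254.0], [316.0, 225.0]]
30 [[316.0, 272.0], [316.0, 232.0]]
45 [[316.0, 292.0], [316.0, 244.0]]
60 [[316.0, 312.0], [316.0, 260.0]]
[165, 166, 181, 182, 183, 194, 200, 201, 202, 366, 367, 368]
[ 0.2 -0.5 -1.4] [-0.07  0.15 -0.03] [ 0.579 -0.222  0.226]
```

Call:
arm_command:
  motion:
    - [[0, 0, 0, 60, 0], [0, 15, 4, 70, 0], [0, 30, 8, 75, 0], [0, 41, 11, 80, 0]]

```text
time_s: 10.0
ee_pos: [0.6215, -0.2103, 0.3061]
tool_rot: [0.0, -0.132, 0.991, 0.0]
wrist_force: [0.5, 0.3, -1.8]
opening: 0.198
grasp_force: 21.3
```

```bash
python3 tilt.py
```

```text
-30 [[317.0, 225.0], [317.0, 231.0]]
-13 [[317.0, 232.0], [317.0, 225.0]]
0 [[317.0, 241.0], [317.0, 224.0]]
15 [[316.0, 256.0], [317.0, 227.0]]
30 [[316.0, 275.0], [317.0, 234.0]]
45 [[317.0, 295.0], [316.0, 246.0]]
60 [[317.0, 314.0], [316.0, 262.0]]
[130, 131, 132, 270, 271, 272, 273, 364, 365, 366, 367, 368]
[-0.  -0.2 -1.1] [-0.03  0.04 -0.01] [ 0.623 -0.21   0.306]
```

```bash
cat > feet.py <<'E'
from h import *
def feet(z,lim=42):
    u=r.snapshot('top'); g=cv2.cvtColor(u['pixels'],7)
    m=(g<lim).astype(np.uint8); m[:, :360]=0; m[:,460:]=0; m[:95]=0; m[210:]=0
    n,_,st,c=cv2.connectedComponentsWithStats(m)
    for i in range(1,n):
        if st[i,4]>5:
            p=onz(u,*c[i],z); d=p[:2]-[.688,-.192]; C,S=np.cos(np.radians(15.5)),np.sin(np.radians(15.5))
            print(c[i].round(0),st[i,4],'hopper xy',(d[0]*C+d[1]*S).round(3),(-d[0]*S+d[1]*C).round(3))
if __name__=='__main__': feet(.09)
E
python3 feet.py
python3 - <<'E'
from h import *
s=r.snapshot('wrist'); g=cv2.cvtColor(s['pixels'],7).astype(int)
print(g[180:400:6,316:332].mean(1).round(0).tolist())
print(np.where(abs(np.diff(g[300]))>15)[0].tolist()); print(np.where(abs(np.diff(g[280]))>15)[0].tolist())
E
```

```text
[439. 154.] 2319 hopper xy -0.044 -0.107
[399. 120.] 31 hopper xy 0.071 -0.033
[386. 125.] 36 hopper xy 0.069 0.005
[106.0, 105.0, 102.0, 117.0, 88.0, 85.0, 83.0, 79.0, 74.0, 104.0, 124.0, 128.0, 132.0, 138.0, 148.0, 147.0, 72.0, 71.0, 70.0, 66.0, 62.0, 58.0, 55.0, 55.0, 55.0, 64.0, 70.0, 91.0, 124.0, 85.0, 115.0, 66.0, 10.0, 11.0, 11.0, 11.0, 11.0]
[75, 76, 87, 88, 109, 110, 128, 129, 190, 191, 200, 201, 202, 203, 230, 231, 232, 234, 249, 250, 251, 299, 335, 337, 338, 339, 385, 386, 387, 388, 403, 404, 405, 406, 407, 435, 436, 624, 625, 626]
[159, 160, 164, 165, 195, 236, 237, 247, 248, 259, 262, 263, 264, 278, 279, 291, 292, 299, 338, 345, 346, 358, 359, 373, 374, 386, 387, 393, 406, 431]
```

Call:
arm_command:
  motion:
    - [[0, -8, -2, -8, 0], [0, -16, -5, -16, 0], [0, -24, -7, -24, 0], [0, -24, -7, -26, 0]]

```text
time_s: 10.65
ee_pos: [0.5957, -0.2177, 0.2799]
tool_rot: [-0.0, -0.132, 0.991, 0.0]
wrist_force: [0.9, 1.2, 0.2]
opening: 0.203
grasp_force: 21.4
```

Call:
arm_command:
  motion:
    - [[0, 5, 1, 40, 0], [0, 5, 1, 40, 0]]

```text
time_s: 10.9
ee_pos: [0.603, -0.2171, 0.3234]
tool_rot: [0.002, -0.132, 0.991, -0.002]
wrist_force: [1.3, 0.6, -0.7]
opening: 0.2
grasp_force: 21.4
```

```bash
python3 tilt.py; python3 feet.py
python3 - <<'E'
from h import *
s=r.snapshot('wrist'); g=cv2.cvtColor(s['pixels'],7).astype(int)
print(g[180:400:6,316:332].mean(1).round(0).tolist())
E
```

```text
-30 [[317.0, 221.0], [317.0, 227.0]]
-13 [[317.0, 227.0], [317.0, 221.0]]
0 [[316.0, 236.0], [317.0, 220.0]]
15 [[316.0, 251.0], [317.0, 222.0]]
30 [[316.0, 269.0], [316.0, 229.0]]
45 [[316.0, 289.0], [316.0, 241.0]]
60 [[316.0, 308.0], [316.0, 257.0]]
[139, 140, 143, 148, 149, 271, 272, 273, 365, 366, 367, 368]
[ 1.1 -0.7 -1.8] [-0.05  0.04  0.02] [ 0.603 -0.217  0.322]
[442. 167.] 1713 hopper xy -0.08 -0.104
[387. 153.] 59 hopper xy -0.004 0.022
[109.0, 109.0, 109.0, 109.0, 106.0, 125.0, 91.0, 87.0, 79.0, 91.0, 129.0, 132.0, 136.0, 143.0, 153.0, 156.0, 74.0, 72.0, 72.0, 69.0, 64.0, 60.0, 58.0, 57.0, 58.0, 69.0, 77.0, 94.0, 94.0, 131.0, 106.0, 96.0, 10.0, 12.0, 12.0, 12.0, 12.0]
```

```bash
cat > sf.py <<'E'
from h import *
t=snap('side','sx'); u=snap('top','tx')
for n,s,(a,b,c,d) in(('side',t,(140,290,360,470)),('top',u,(90,215,355,450))):
    g=cv2.cvtColor(s['pixels'],7)
    for lim in(45,65):
        m=np.zeros_like(g); m[a:b,c:d]=(g[a:b,c:d]<lim); k,_,st,ce=cv2.connectedComponentsWithStats(m)
        print(n,lim,[(ce[i].round(0).tolist(),int(st[i,4])) for i in range(1,k) if st[i,4]>5])
C,S=np.cos(np.radians(15.5)),np.sin(np.radians(15.5))
for x,y,z in((0,0,.085),(0,.03,.085),(0,-.03,.085),(.0,0,.185)):
    p=[.688+x*C-y*S,-.192+x*S+y*C,z]; print((x,y,z),np.round(proj(t,p)),np.round(proj(u,p)))
E
python3 sf.py
```

```text
side 45 [([416.0, 143.0], 18), ([415.0, 150.0], 6)]
side 65 [([415.0, 147.0], 50), ([459.0, 211.0], 96)]
top 45 [([434.0, 165.0], 1097), ([387.0, 153.0], 56), ([446.0, 208.0], 113)]
top 65 [([433.0, 165.0], 1291), ([423.0, 139.0], 88), ([391.0, 151.0], 186), ([445.0, 208.0], 125)]
(0, 0, 0.085) [407. 231.] [395. 150.]
(0, 0.03, 0.085) [395. 227.] [384. 153.]
(0, -0.03, 0.085) [419. 234.] [406. 146.]
(0.0, 0, 0.185) [412. 194.] [402. 143.]
```

```bash
python3 -c "
import cv2,numpy as np
t=cv2.imread('pics/sx.png')[120:270,340:490];u=cv2.imread('pics/tx.png')[80:210,350:480]
cv2.imwrite('pics/g6.png',np.hstack([cv2.resize(t,(400,400),interpolation=2),cv2.resize(u,(400,400),interpolation=2)]))"
```

```text
(no output)
```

View pics/g6.png

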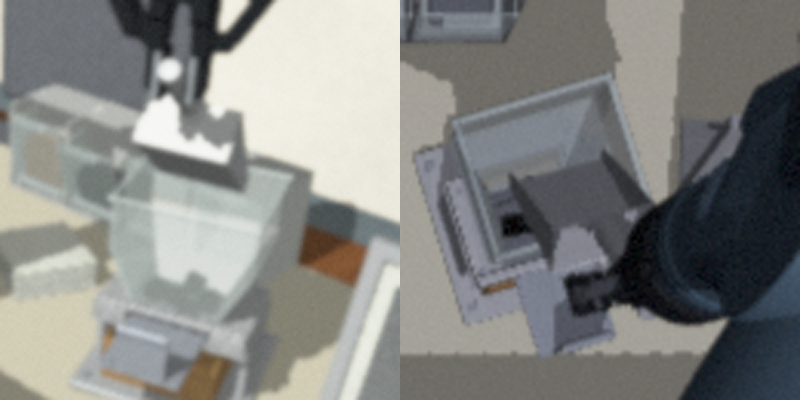

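The tray is empty and the dark feet sit in the throat (top crop about (515,223)). Returning the scoop to the desk.

Call:
arm_command:
  motion:
    - [[0, -10, 50, 5, 0], [0, -20, 105, -15, 0], [0, -30, 160, -40, 0], [0, -40, 215, -60, 0], [0, -48, 270, -80, 0]]

```text
time_s: 11.78
ee_pos: [0.5523, 0.0551, 0.2389]
tool_rot: [-0.001, -0.132, 0.991, 0.0]
wrist_force: [1.5, -0.4, -1.2]
opening: 0.2
grasp_force: 21.3
```

Call:
arm_command:
  motion:
    - [[0, -5, 35, -20, 0], [0, -7, 57, -50, 0], [0, -7, 57, -85, 0], [0, -7, 57, -110, 0], [0, -7, 57, -120, 0]]

```text
time_s: 12.4
ee_pos: [0.5443, 0.1102, 0.1185]
tool_rot: [-0.002, -0.132, 0.991, -0.0]
wrist_force: [-3.4, -0.7, 4.3]
opening: 0.202
grasp_force: 21.5
```

```bash
python3 tilt.py; python3 sf.py
python3 - <<'E'
from h import *
s=r.snapshot('wrist'); g=cv2.cvtColor(s['pixels'],7).astype(int)
print(g[180:400:6,316:332].mean(1).round(0).tolist())
E
```

```text
-30 [[316.0, 223.0], [317.0, 229.0]]
-13 [[316.0, 230.0], [316.0, 224.0]]
0 [[316.0, 239.0], [316.0, 222.0]]
15 [[316.0, 254.0], [316.0, 225.0]]
30 [[316.0, 272.0], [316.0, 232.0]]
45 [[316.0, 292.0], [316.0, 244.0]]
60 [[316.0, 311.0], [316.0, 260.0]]
[47, 48, 49, 50, 61, 62, 230, 365, 366, 367, 368, 369]
[-0.7 -0.7 -1.3] [ 0.1  -0.27  0.01] [0.545 0.11  0.118]
side 45 []
side 65 [([459.0, 211.0], 101)]
top 45 [([394.0, 141.0], 46), ([403.0, 146.0], 49), ([392.0, 153.0], 123)]
top 65 [([444.0, 137.0], 29), ([394.0, 141.0], 62), ([403.0, 145.0], 62), ([393.0, 152.0], 152)]
(0, 0, 0.085) [407. 231.] [395. 150.]
(0, 0.03, 0.085) [395. 227.] [384. 153.]
(0, -0.03, 0.085) [419. 234.] [406. 146.]
(0.0, 0, 0.185) [412. 194.] [402. 143.]
[93.0, 93.0, 93.0, 93.0, 93.0, 93.0, 93.0, 93.0, 93.0, 65.0, 66.0, 68.0, 69.0, 71.0, 74.0, 64.0, 61.0, 60.0, 60.0, 60.0, 60.0, 59.0, 59.0, 58.0, 58.0, 58.0, 66.0, 72.0, 92.0, 92.0, 94.0, 78.0, 6.0, 6.0, 6.0, 6.0, 6.0]
```

Call:
arm_command:
  motion:
    - [[0, -12, -3, -15, 0], [0, -20, -6, -32, 0], [0, -28, -8, -50, 0], [0, -34, -9, -68, 0], [0, -36, -10, -80, 0]]

```text
time_s: 13.22
ee_pos: [0.5111, 0.1003, 0.0407]
tool_rot: [0.001, -0.132, 0.991, 0.0]
wrist_force: [-1.8, 0.0, 1.0]
opening: 0.2
grasp_force: 19.5
```

Call:
arm_command:
  motion:
    - [[0, 0, 0, -4, 0], [0, 0, 0, -7, 0], [0, 0, 0, -7, 0]]

```text
time_s: 13.6
ee_pos: [0.5113, 0.1004, 0.034]
tool_rot: [0.0, -0.132, 0.991, -0.0]
wrist_force: [-2.4, -0.9, 4.1]
opening: 0.2
grasp_force: 19.9
```

Call:
arm_command:
  motion:
    - [[0.3, 0, 0, 0, 0], [0.5, 0, 0, 0, 0], [0.8, 0, 0, 0, 0], [0.8, 0, 0, 50, 0], [0.8, 0, 0, 100, 0]]

```text
time_s: 14.22
ee_pos: [0.5098, 0.1004, 0.1339]
tool_rot: [-0.001, -0.132, 0.991, 0.0]
wrist_force: [1.3, 0.4, -0.4]
opening: 0.793
grasp_force: 0.0
```

Call:
arm_command:
  motion:
    - [[0.8, 0, -20, 60, 0], [0.8, 0, -70, 80, 0], [0.8, 0, -120, 80, 0], [0.8, 0, -180, 80, 0], [0.8, 0, -240, 80, 0]]

```text
time_s: 14.85
ee_pos: [0.5106, -0.1413, 0.2135]
tool_rot: [0.0, -0.132, 0.991, -0.0]
wrist_force: [1.2, 0.9, -0.8]
opening: 0.804
grasp_force: 0.0
```

```bash
python3 sf.py
python3 - <<'E'
from h import *
u=r.snapshot('top'); t=r.snapshot('side')
g=cv2.cvtColor(u['pixels'],7)[180-45:240,250:310]; print(r.get_obs()['ee_pos'])
# scoop: grey-dark against desk
h=cv2.cvtColor(u['pixels'],cv2.COLOR_RGB2LAB)[:,:,2].astype(int)  # b: desk is yellowish
m=np.zeros(h.shape,np.uint8); m[135:245,235:325]=(h[135:245,235:325]<130)
k,l,st,c=cv2.connectedComponentsWithStats(m); i=1+np.argmax(st[1:,4]); print(st[i],c[i])
ct=max(cv2.findContours((l==i).astype(np.uint8),0,2)[0],key=cv2.contourArea); print(cv2.minAreaRect(ct),[onz(u,*p[0],.02).round(3)[:2].tolist() for p in cv2.approxPolyDP(ct,3,True)])
E
```

```text
side 45 [([367.0, 176.0], 424)]
side 65 [([367.0, 176.0], 558), ([459.0, 211.0], 102)]
top 45 [([394.0, 141.0], 46), ([403.0, 146.0], 49), ([392.0, 153.0], 124), ([408.0, 194.0], 1145)]
top 65 [([444.0, 137.0], 32), ([398.0, 143.0], 129), ([367.0, 155.0], 53), ([393.0, 152.0], 153), ([415.0, 193.0], 1713)]
(0, 0, 0.085) [407. 231.] [395. 150.]
(0, 0.03, 0.085) [395. 227.] [384. 153.]
(0, -0.03, 0.085) [419. 234.] [406. 146.]
(0.0, 0, 0.185) [412. 194.] [402. 143.]
[ 0.51038688 -0.14041851  0.21310639]
[ 259  159   35   69 1222] [277.17266776 184.84124386]
((279.4615173339844, 194.19232177734375), (67.27034759521484, 28.855205535888672), 74.74488067626953) [[0.658, 0.177], [0.562, 0.158], [0.565, 0.127], [0.484, 0.099], [0.489, 0.088], [0.57, 0.11], [0.59, 0.082], [0.671, 0.104]]
```

Call:
arm_command:
  motion:
    - [[0.6, 0, -15, 0, -10], [0.6, 0, -30, 0, -20], [0.6, 0, -50, 0, -30], [0.6, 10, -70, 0, -40], [0.6, 20, -83, 0, -50]]

```text
time_s: 15.68
ee_pos: [0.5311, -0.2213, 0.2133]
tool_rot: [-0.0, 0.301, 0.954, 0.0]
wrist_force: [-0.9, -0.2, 0.9]
opening: 0.598
grasp_force: 0.0
```

Call:
arm_command:
  motion:
    - [[0.6, 15, 0, 0, -10], [0.6, 30, 0, 0, -20], [0.6, 46, 0, 0, -30], [0.6, 46, 0, 0, -40], [0.6, 46, 0, 0, -40]]

```text
time_s: 16.3
ee_pos: [0.577, -0.2206, 0.2131]
tool_rot: [-0.0, 0.606, 0.796, 0.0]
wrist_force: [0.2, -0.2, 0.7]
opening: 0.599
grasp_force: 0.0
```

Run:
```python
from h import *
s=snap('wrist','wt'); t=snap('side','st'); o=r.get_obs(); print(o['ee_pos'],o['tool_rot'].round(3),o['opening'])
C,S=np.cos(np.radians(15.5)),np.sin(np.radians(15.5))
P=lambda x,y,z:[.688+x*C-y*S,-.192+x*S+y*C,z]
for x in(-.1205,-.1115):
    for y in(.022,-.022): print('tab',x,y,np.round(proj(s,P(x,y,.1195))),np.round(proj(t,P(x,y,.1195))))
for y in(.06,-.06): print('rim',y,np.round(proj(s,P(-.034,y,.185))))
g=cv2.cvtColor(s['pixels'],7)
x0,y0=map(int,proj(s,P(-.116,0,.1195)))
print(x0,y0); 
print(g[y0,max(0,x0-60):x0+60:2].tolist()); print(g[max(0,y0-60):y0+60:2,x0].tolist())
```

```text
[ 0.57667698 -0.22123063  0.21328486] [-0.     0.606  0.796  0.   ] 0.5968163782244471
tab -0.1205 0.022 [310. 185.] [381. 241.]
tab -0.1205 -0.022 [310. 242.] [400. 247.]
tab -0.1115 0.022 [323. 185.] [382. 239.]
tab -0.1115 -0.022 [323. 242.] [402. 245.]
rim 0.06 [486. 142.]
rim -0.06 [455. 348.]
316 214
[97, 97, 97, 98, 97, 98, 98, 98, 98, 97, 98, 98, 97, 96, 98, 98, 98, 98, 98, 98, 97, 98, 98, 127, 153, 155, 150, 115, 121, 120, 105, 84, 59, 61, 68, 68, 69, 68, 69, 69, 69, 69, 68, 69, 69, 69, 69, 70, 70, 70, 70, 70, 76, 108, 114, 114, 113, 114, 114, 115]
[97, 98, 97, 84, 114, 117, 116, 115, 115, 111, 109, 64, 55, 53, 54, 55, 58, 86, 100, 106, 101, 101, 101, 102, 103, 103, 103, 103, 104, 104, 105, 106, 106, 107, 106, 108, 107, 108, 108, 109, 110, 110, 110, 110, 106, 97, 147, 155, 155, 155, 155, 155, 154, 154, 155, 155, 155, 155, 155, 155]
```

Call:
arm_command:
  motion:
    - [[0.6, -6, -2, -40, 0], [0.6, -6, -2, -90, 0], [0.6, -6, -2, -115, 0], [0.3, -6, -2, -115, 0], [0, -6, -2, -115, 0]]
  squeeze: 70

```text
time_s: 17.02
ee_pos: [0.5715, -0.2247, 0.0998]
tool_rot: [0.001, 0.607, 0.795, 0.0]
wrist_force: [6.4, 4.6, -3.3]
opening: 0.183
grasp_force: 2.8
```

Call:
arm_command:
  motion:
    - [[0, 0, 0, 0, 0], [0, 0, 0, 0, 0], [0, 0, 0, 0, 0]]

```text
time_s: 17.4
ee_pos: [0.573, -0.2245, 0.1003]
tool_rot: [0.002, 0.607, 0.795, 0.002]
wrist_force: [4.4, 2.9, -0.0]
opening: 0.078
grasp_force: 68.1
```

```bash
python3 - <<'E'
from h import *
u=snap('top','u1'); o=r.get_obs(); print(o['ee_pos'],o['wrist_force'],o['opening'],o['grasp_force'])
E
python3 feet.py
```

```text
[ 0.57301191 -0.22446575  0.1002474 ] [ 3.90670556  2.43159514 -0.29657801] 0.08396627424488383 68.10235261917114
[428. 178.] 1799 hopper xy -0.098 -0.063
[395. 149.] 217 hopper xy -0.001 -0.001
```

Call:
arm_command:
  motion:
    - [[0, 2, 0.5, 0, 0], [0, 4, 1, 0, 0], [0, 4, 1, 0, 0]]

```text
time_s: 17.88
ee_pos: [0.5751, -0.2238, 0.1002]
tool_rot: [0.001, 0.607, 0.794, -0.0]
wrist_force: [-0.5, 3.4, 7.2]
opening: 0.084
grasp_force: 69.0
```

Call:
arm_command:
  motion:
    - [[0, 2, 0.5, 0, 0], [0, 2, 0.5, 0, 0]]

```text
time_s: 18.12
ee_pos: [0.5751, -0.2238, 0.1002]
tool_rot: [-0.0, 0.608, 0.794, -0.002]
wrist_force: [-6.2, 0.4, 11.6]
opening: 0.082
grasp_force: 69.5
```

Call:
arm_command:
  motion:
    - [[0, 2, 0.5, 0, 0], [0, 2, 0.5, 0, 0]]

```text
time_s: 18.38
ee_pos: [0.5751, -0.2238, 0.1001]
tool_rot: [-0.001, 0.608, 0.794, -0.003]
wrist_force: [-11.3, 0.4, 14.1]
opening: 0.082
grasp_force: 69.9
```

Call:
arm_command:
  motion:
    - [[0, -14, -4, 0, 0], [0, -28, -8, 0, 0], [0, -42, -12, 0, 0], [0, -56, -16, 0, 0], [0, -66, -18, 0, 0]]

```text
time_s: 19.0
ee_pos: [0.5155, -0.2416, 0.1003]
tool_rot: [0.003, 0.607, 0.794, 0.001]
wrist_force: [9.2, 1.4, -1.4]
opening: 0.083
grasp_force: 68.7
```

Call:
arm_command:
  motion:
    - [[0, 0, 0, 0, 0], [0, 0, 0, 0, 0], [0, 0, 0, 0, 0]]

```text
time_s: 19.38
ee_pos: [0.5159, -0.2415, 0.1002]
tool_rot: [0.003, 0.607, 0.794, 0.001]
wrist_force: [7.3, 2.0, 0.4]
opening: 0.084
grasp_force: 68.8
```

```bash
python3 sf.py; python3 feet.py
```

```text
side 45 [([384.0, 174.0], 15), ([384.0, 228.0], 1280)]
side 65 [([370.0, 143.0], 68), ([396.0, 146.0], 338), ([384.0, 174.0], 79), ([385.0, 226.0], 1620), ([370.0, 192.0], 15), ([459.0, 211.0], 100)]
top 45 [([391.0, 140.0], 7), ([394.0, 154.0], 74), ([431.0, 203.0], 864)]
top 65 [([444.0, 136.0], 35), ([391.0, 141.0], 20), ([394.0, 153.0], 107), ([386.0, 150.0], 8), ([430.0, 202.0], 924)]
(0, 0, 0.085) [407. 231.] [395. 150.]
(0, 0.03, 0.085) [395. 227.] [384. 153.]
(0, -0.03, 0.085) [419. 234.] [406. 146.]
(0.0, 0, 0.185) [412. 194.] [402. 143.]
[391. 140.] 6 hopper xy 0.025 0.004
[394. 154.] 68 hopper xy -0.011 0.006
[438. 199.] 914 hopper xy -0.156 -0.071
```

Call:
arm_command:
  motion:
    - [[0, -3, -1, 0, 0], [0, -4, -1, 0, 0], [0, -4, -1, 0, 0], [0, -4, -1, 0, 0]]

```text
time_s: 20.02
ee_pos: [0.5121, -0.2425, 0.1002]
tool_rot: [0.003, 0.607, 0.794, 0.001]
wrist_force: [8.1, 2.1, 0.4]
opening: 0.082
grasp_force: 68.7
```

Run:
```python
from h import *
us=[r.snapshot('top') for _ in range(4)]; u=us[0]
g=np.mean([cv2.cvtColor(x['pixels'],7).astype(float) for x in us],0)
C,S=np.cos(np.radians(15.5)),np.sin(np.radians(15.5))
def at(x,y,z):
    a,b=proj(u,[.688+x*C-y*S,-.192+x*S+y*C,z]); return a,b
for z in(.02,.076): print(z,[np.round(at(x,y,z)).tolist() for x,y in((-.031,.033),(.031,.033),(.031,-.033),(-.031,-.033))])
print(g[132:172,376:420].round(0).astype(int)[::1,::1].tolist().__str__().replace('], [','\n'))
o=r.get_obs(); print(o['ee_pos'],o['wrist_force'])
```

```text
0.02 [[382.0, 167.0], [376.0, 146.0], [399.0, 140.0], [405.0, 161.0]]
0.076 [[385.0, 165.0], [379.0, 142.0], [403.0, 136.0], [409.0, 158.0]]
[[130, 130, 128, 128, 128, 126, 125, 124, 120, 117, 117, 117, 116, 114, 115, 113, 111, 112, 110, 112, 115, 115, 118, 119, 115, 111, 116, 120, 105, 104, 105, 105, 105, 104, 104, 104, 106, 104, 104, 105, 105, 108, 107, 101
128, 127, 125, 125, 122, 120, 116, 118, 118, 117, 117, 114, 114, 110, 112, 108, 108, 113, 114, 118, 118, 117, 119, 118, 117, 112, 115, 118, 102, 103, 104, 104, 104, 104, 104, 103, 103, 104, 105, 106, 105, 109, 108, 102
125, 123, 119, 118, 116, 116, 116, 116, 114, 114, 112, 111, 107, 107, 105, 104, 105, 112, 116, 120, 120, 120, 120, 121, 120, 121, 120, 113, 100, 100, 102, 103, 105, 104, 104, 104, 106, 106, 105, 105, 107, 107, 108, 104
117, 117, 114, 115, 114, 114, 114, 112, 112, 112, 112, 106, 103, 102, 102, 102, 101, 106, 114, 120, 120, 123, 125, 126, 129, 128, 115, 110, 100, 94, 102, 105, 106, 103, 105, 103, 104, 104, 104, 104, 106, 106, 106, 106
116, 114, 113, 112, 112, 110, 111, 111, 115, 118, 117, 104, 101, 101, 102, 104, 10
[... 6277 characters left out ...]
92, 92, 91, 91, 94
95, 107, 128, 130, 124, 131, 139, 135, 136, 138, 138, 120, 97, 102, 101, 92, 106, 111, 112, 116, 118, 118, 118, 120, 120, 118, 119, 119, 118, 94, 86, 85, 81, 83, 82, 82, 82, 82, 88, 92, 92, 93, 91, 92
122, 126, 136, 137, 138, 136, 137, 135, 120, 102, 104, 93, 93, 105, 110, 112, 118, 119, 119, 120, 119, 120, 118, 120, 120, 118, 118, 118, 118, 94, 86, 84, 82, 80, 82, 82, 83, 82, 89, 91, 92, 90, 92, 95
133, 138, 138, 138, 137, 126, 106, 103, 95, 84, 94, 99, 110, 114, 119, 118, 119, 121, 117, 118, 118, 119, 119, 118, 120, 119, 117, 117, 118, 96, 86, 82, 81, 83, 82, 83, 83, 82, 84, 91, 94, 93, 88, 103]]
[ 0.51214045 -0.2425663   0.10022204] [ 8.6662187   1.05856214 -0.76194257]
```

Run:
```python
from h import *
now=snap('side','sn'); C,S=np.cos(np.radians(15.5)),np.sin(np.radians(15.5))
for z in(.08,.1): print(z,[np.round(proj(now,[.688+x*C-y*S,-.192+x*S+y*C,z])).tolist() for x,y in((-.031,.033),(.031,.033),(.031,-.033),(-.031,-.033))])
for f in('side0','st','sn'):
    g=cv2.imread(f'pics/{f}.png',0); print(f); print('\n'.join(' '.join('%3d'%v for v in row) for row in g[212:244:2,396:436:2]))
w=snap('wrist','wn')
for z in(.02,.08): print(z,[np.round(proj(w,[.688+x*C-y*S,-.192+x*S+y*C,z])).tolist() for x,y in((-.031,.033),(.031,.033),(.031,-.033),(-.031,-.033))])
```

```text
0.08 [[389.0, 235.0], [398.0, 223.0], [424.0, 230.0], [416.0, 243.0]]
0.1 [[390.0, 228.0], [399.0, 216.0], [425.0, 223.0], [417.0, 235.0]]
side0
173 199 217 213 210 211 212 214 208 203 206 207 209 209 208 210 210 206 210 203
172 198 217 214 213 212 211 215 210 207 209 210 208 209 212 210 209 211 209 204
172 192 212 214 214 215 212 213 213 211 214 214 211 212 208 210 208 206 210 196
168 185 212 216 213 214 213 212 212 212 214 213 212 210 211 211 208 211 203 179
165 180 211 216 211 213 212 214 214 214 213 212 211 214 215 212 212 210 191 165
162 176 207 215 213 216 215 216 214 216 213 214 214 213 213 213 211 201 173 160
166 167 184 192 202 207 212 216 212 215 213 213 214 214 212 214 206 184 163 153
166 162 163 162 170 178 189 199 204 208 211 215 213 216 212 211 190 168 159 134
164 163 162 160 162 161 166 165 175 180 189 197 204 211 212 195 172 164 142 109
166 165 163 165 161 161 158 162 159 162 166 166 174 182 186 176 165 147 114 103
162 162 164 163 164 161 165 162 164 163 161 161 162 163 167 166 153 119 105 105
163 166 164 162 166 164 165 167 164 164 163 164 163 162 168 157 124 106 104
[... 2330 characters left out ...]

 51 140 186 190 192 195 195 192 193 193 189 189 190 196 200 183 174 156 121 107
 67 151 171 175 177 181 186 193 192 191 196 193 193 190 182 173 159 127 108 109
100 162 170 171 169 173 173 178 182 183 187 187 192 191 182 164 127 110 113 109
142 180 174 171 174 172 173 173 171 171 174 177 181 182 167 130 110 108 110 110
131 169 182 185 187 178 177 163 164 167 170 168 170 169 138 110 109 110 114 112
118 134 138 156 162 178 169 133 127 139 147 151 162 144 120 110 108 108 111 109
133 137 137 138 131 130 133 118 121 124 126 122 126 118 109 109 108 111 107 112
0.02 [[549.0, 166.0], [644.0, 165.0], [616.0, 256.0], [530.0, 257.0]]
0.08 [[634.0, 191.0], [763.0, 190.0], [713.0, 308.0], [599.0, 309.0]]
```

```bash
python3 -c "
from workcell import r
print(r.close_job())"
```

```text
the job is handed in; nothing more can be done
None
```

I handed the job in with the slide held at about 65.7 mm of travel, the empty scoop set down flat and released, and no dark shapes left in the hopper throat, so I take it all five feet dropped; I couldn't count all five inside the carton, and no verdict came back.

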